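# Turn the trolley wheel until its valve stem points straight up

## Robot

A 7-joint arm with a two-finger parallel gripper is mounted at the origin on the work surface. World frame = base frame: x ahead of the robot, y to its left, z up, the work surface at z = 0. Lengths are in m, angles in rad, forces in N, time in s.
With the tool pointing down it reaches from about 0.4 to 0.875 m from the base axis. Payload 6.5 kg.
Tool frame: the origin (TCP) lies midway between the tips of the shut fingers; the grasp point (between the pads) lies 19 mm behind it (env.grip_point_offset is the distance from the TCP to the grasp point, in m); z points along the fingers, y is the direction in which the jaws open and shut (so a half turn about z gives the same grasp; the last joint's range is limited). The gripper opens to 88 mm and grips with 3 to 60 N. Pads are 18 mm wide; open, the fingers measure 123 mm over their backs; the gripper's body (75 mm by 187 mm) begins 45 mm behind the grasp point.
Start: joints at [1.091, 0.536, -0.004, 1.538, 0.003, 1.067, -0.071], TCP at [0.261, -0.595, 0.239] pointing down, gripper open.
Joint ranges: [-2.7, 2.7], [-0.37, 2.16], [-1.27, 1.26], [0.24, 2.4], [-1.31, 4.45], [0.19, 1.91], [-2.76, 2.76]. Speed limits (rad/s): [2.39, 2.39, 3.14, 3.14, 3.14, 3.14, 3.14].

## Interface

Orientations are given as [roll, pitch, yaw] about the fixed x, y, z axes, in that order (R = Rz(yaw) Ry(pitch) Rx(roll)).
In Python, from plant import env gives the robot as it stands. Calls block until the motion is done:
- env.move_pose(position, orientation): joint-space move of the TCP to a pose.
- env.move_linear(position, ori=None, velocity=0.15, f_stop=None): straight line of the TCP; ori=None keeps the orientation; velocity is the mean speed in m/s. With f_stop (N) it stops when the force on the tool has changed by that much, and returns True; else False.
- env.move_joints(angles): joint-space move.
- env.set_gripper(opening, f_grip=None): finger opening in m; f_grip is the grip in N (None keeps the last); returns when the fingers have stopped.
- env.dwell(seconds).
- env.inverse_kinematics(position, orientation): joint angles nearest the present ones, or None.
- env.get_obs(): the state.
- env.read_camera(name): name is "scene" or "top" or "wrist"; returns the picture (400x640x3 uint8, red, green, blue); there is no depth.
- env.camera_info(name): a dict with "fx", "fy", "cx", "cy" (pixels), "dist" ([k1, k2, p1, p2, k3] as OpenCV has them; the pictures are not rectified), "rvec" (rotation vector, rad) and "tvec" (3), from world to camera coordinates, as OpenCV has them; the wrist camera has in their place "tool_from_camera" (4x4, takes a point from camera to tool coordinates, whose origin is the TCP and whose axes are the flange's). Camera axes: x right, y down, z forward; pixel columns grow to the right and rows downward; lengths in m; the calibration is good to about 2 mm. A picture is of the moment at which its call begins: read the wrist's pose just before it. camera_info takes no time and is no camera call.
A pose or a line that the arm cannot do raises env.IKError and nothing moves.
- env.job_done(): hands the job in, once; it reports no verdict.
Trained networks look in the newest picture that a camera, given by its name, has taken for a name from the list of things; names that differ only in an ending like _2 or _b are one class to them, and where a whole thing is asked for, a point or a joint stands for the part that bears it (a point fixed in the world has none). Each returns a list of dicts, best first, with "score" (0 to 1); they miss things now and then, are a little off and sometimes report something else, mostly with a low value. They report only what shows in the picture. A call takes as long as a camera call.
- env.search_frame(camera, label): "rect" ([centre column, centre row, width, height] in pixels, round what is visible of it).
The state is a dict: "t": time; "joint_positions": joint angles; "joint_velocities": joint speeds; "tau": joint torques, N m; "position": TCP position; "eef_rot": TCP orientation; "contact_force": force on the tool from outside, world axes, zero at the start; "torque": the same for the moment, N m; "opening": finger opening in m.
Only numpy, scipy, OpenCV 4.12 (cv2) and the standard library are available. Lean on these libraries where they do the work, as an engineer would, in place of code of your own. Each camera call takes 0.05 s, during which the arm holds its last target.

## Task

The gas-cylinder trolley's wheel hangs on its axle in the service stand. With the fingertips, push it round by its spokes, one spoke after another and a part of the turn at a time (not all in one sweep), until the short valve stem, which points from the rim in to the hub, is at the bottom of the wheel and points straight up, ready for the pump; then take the hand away. Push on the spokes, not on the tyre or the stem; grip and lift nothing, and leave the stand and the things around it where they are.

Things in the scene. Friction and masses are not known exactly. Their poses are not given: they have to be found in the camera images.
- stand: Loose, heavy (7 kg) grey steel wheel stand, 205 mm high, base plate 200 x 370 x 12 mm. Origin: centre of its underside. z up; -x is its front, facing roughly to the robot; y runs along its level front bar. Upright side plates (110 mm deep, 12 mm thick, to 205 mm height) at y = +-172 mm. The axle lies along x, 175 mm above the table.
- bar (a point): Middle of the upper front edge of the stand's front bar, 205 mm above the table; axes as the stand's. The flat bar (10 mm thick, 50 mm high, running along y) is 19 mm clear in front of the spokes; it alone carries the stub axle, the wheel's back is open. Spokes are reached over the front bar by fingers tilted forward and down.
- wheel (a joint): Turn of the wheel, rad, endless both ways (2 pi more looks the same). 0: stem at the bottom, pointing straight up. Grows clockwise seen from the robot side: from the stand's +y over the top to -y (about the stand's +x). At 0 one spoke points straight up. Friction of 0.13 N m holds it wherever it is left, no coasting; 2 to 3 N on a spoke turns it. Starts with the stem within about 40 degrees of the top.
- hub (a point): Point on the wheel's axle, in the plane of the spokes' front faces, 24 mm in front of the stand's centre, 175 mm above the table. Its axes turn with the wheel: x along the axle, away from the stand's front; z outward along the spoke opposite the stem. The hub is 44 mm across and stands 8 mm proud of the spokes. Wheel: 280 mm across, on its level axle.
- spoke (a point): Point on the front face of the spoke opposite the stem, on its centre line, 65 mm from the axle; axes as the hub's. Five like straight aluminium spokes every 72 degrees, 14 mm wide, 20 mm deep along the axle, from the hub (radius 22 mm) to the inside of the rim (radius 101 mm). Front faces of the spokes 4 mm in front of the rim's edge; the rim is 40 mm wide.
- stem: Valve stem, midway between two spokes: rubber foot 14 mm across and 16 mm long, then brass 11 mm across; 34 mm long in all, standing on the inside of the rim (radius 101 mm) and pointing to the hub, tip at radius 67 mm; 34 mm behind the plane of the spokes' front faces. Origin: its foot at the rim; its z points along it from rim to hub.
- tyre: Black rubber tyre of the wheel: a round section 38 mm thick, outside radius 140 mm, inside radius 102 mm round the axle. Origin: wheel centre, on the axle, 24 mm behind the plane of the spokes' front faces; x along the axle.
- wrench: Bystander: steel open wrench, 150 mm, lying on the table in front of the stand. Origin: its middle, underside.
- screwdriver: Bystander: screwdriver, 170 mm, lying behind the stand. Origin: about its middle.
- beaker: Bystander: open glass beaker, 68 mm across, 85 mm high, beside the stand's +y end. Origin: centre of its underside.
- grease: Bystander: jar with a lid, 60 mm across, 70 mm high, beside the stand's -y end. Origin: centre of its underside.
- cap: Bystander: black valve dust cap, 16 mm across, 15 mm high, in front of the stand. Origin: centre of its underside.
- bearing: Bystander: steel ring bearing, 42 mm across, 12 mm high, in front of the stand. Origin: centre of its underside.
- tray: Bystander: open aluminium tray 120 x 160 mm, 30 mm high, behind the stand. Origin: centre of its underside.

How it is judged:
By the outcome, as a careful person would: the job done as asked, in the order asked, and still so for the second after the job is handed in, with the robot touching nothing.
It also fails if it takes over 61 s, if anything falls off the work surface, if the arm or the gripper's body presses on something with over 40 N, if the wrist force passes 120 N, or if a joint passes its speed limit or range.

## Working session

There is one attempt and no reset: what is moved stays moved. The work goes in short steps, each a Python script; the robot and the scene stay as the last script left them, time stands still between calls to the robot, and variables do not carry over. Pictures are saved under pics/ and viewed, and the job is handed in when it is done.

```bash
ls -la; mkdir -p pics; python3 - <<'E'
from plant import env
import cv2,numpy as np
for c in ["scene","top","wrist"]:
    im=env.read_camera(c); cv2.imwrite(f"pics/a_{c}.png",im[:,:,::-1])
    print(c,env.camera_info(c))
o=env.get_obs();print(o)
for c in ["scene","top"]:
  for l in ["stand","wheel","stem","beaker","grease","wrench","tray","spoke","hub","bar"]:
    print(c,l,[(np.round(d["rect"]).tolist(),round(d["score"],2)) for d in env.search_frame(c,l)][:3])
E
```

```text
total 12
drwxr-xr-x  3 agent agent 4096 Dec  6 19:01 .
drwxr-xr-x 23 root  root  4096 Dec  6 19:01 ..
drwxr-xr-x  2 agent agent 4096 Dec  6 19:01 pics
scene {'fx': 366.910509796322, 'fy': 366.910509796322, 'cx': 317.84111757319016, 'cy': 202.7309188900891, 'dist': array([-0.04886005,  0.        ,  0.        ,  0.        ,  0.        ]), 'rvec': array([ 2.28464823,  0.63465059, -0.28202519]), 'tvec': array([-0.53141617, -0.08812115,  1.10813587])}
top {'fx': 451.7265374095851, 'fy': 451.7265374095851, 'cx': 324.57023355815375, 'cy': 199.91847043198763, 'dist': array([-0.03094187,  0.        ,  0.        ,  0.        ,  0.        ]), 'rvec': array([ 2.12749806, -2.14107508,  0.16859104]), 'tvec': array([0.04114966, 0.60413692, 1.12081754])}
wrist {'fx': 285.4694842465503, 'fy': 285.4694842465503, 'cx': 318.5082860950813, 'cy': 197.9964440940554, 'dist': array([-0.04003796,  0.        ,  0.        ,  0.        ,  0.        ]), 'tool_from_camera': array([[ 1.49522440e-04, -9.57673995e-01, -2.87854995e-01,
         7.54058424e-02],
       [ 9.99999959e-01,  2.13076863e-04, -1.89455587e-04
[... 1420 characters left out ...]
9.0, 168.0, 82.0, 117.0], 0.58)]
scene bar [([319.0, 200.0, 143.0, 185.0], 0.59)]
top stand [([290.0, 215.0, 157.0, 92.0], 0.76)]
top wheel [([196.0, 202.0, 29.0, 31.0], 0.74), ([290.0, 204.0, 122.0, 39.0], 0.62)]
top stem []
top beaker [([196.0, 201.0, 26.0, 32.0], 0.64)]
top grease [([392.0, 216.0, 28.0, 27.0], 0.55), ([289.0, 215.0, 160.0, 95.0], 0.42)]
top wrench [([316.0, 282.0, 53.0, 23.0], 0.7), ([196.0, 201.0, 26.0, 27.0], 0.42), ([236.0, 268.0, 19.0, 16.0], 0.23)]
top tray [([268.0, 148.0, 61.0, 49.0], 0.93), ([288.0, 214.0, 160.0, 93.0], 0.28)]
top spoke [([291.0, 206.0, 125.0, 40.0], 0.58)]
top hub [([289.0, 206.0, 122.0, 35.0], 0.78)]
top bar [([290.0, 218.0, 161.0, 94.0], 0.85)]
```

```bash
python3 - <<'E'
import cv2
a=cv2.imread("pics/a_scene.png");b=cv2.imread("pics/a_top.png")
cv2.imwrite("pics/a_s2.png",cv2.resize(a[90:310,230:450],None,fx=2.7,fy=2.7,interpolation=cv2.INTER_CUBIC))
cv2.imwrite("pics/a_t2.png",cv2.resize(b[110:310,170:430],None,fx=3,fy=3,interpolation=cv2.INTER_CUBIC))
E
```

```text
(no output)
```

View pics/a_s2.png

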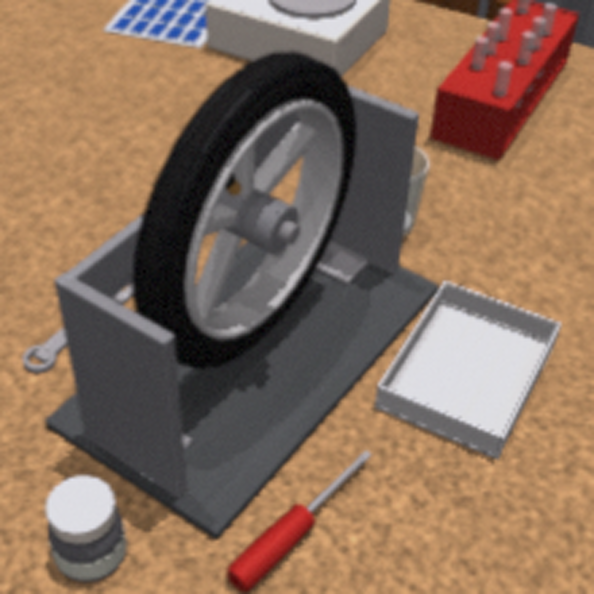

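View pics/a_t2.png

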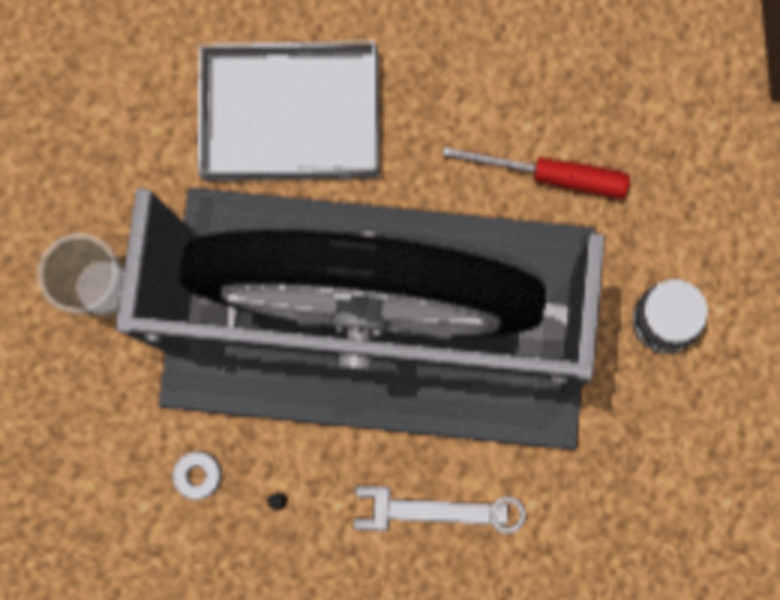

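View pics/a_wrist.png

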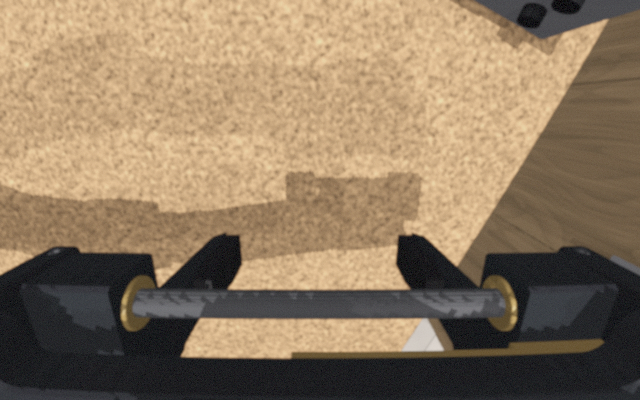

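```bash
cat > h.py <<'E'
import numpy as np,cv2
from plant import env
from scipy.optimize import least_squares
def proj(c,P,info=None):
    i=info or env.camera_info(c)
    K=np.array([[i["fx"],0,i["cx"]],[0,i["fy"],i["cy"]],[0,0,1.]])
    return cv2.projectPoints(np.asarray(P,float).reshape(-1,3),i["rvec"],i["tvec"],K,i["dist"])[0][:,0]
def S2W(p,P):
    x,y,a=p; P=np.asarray(P,float).reshape(-1,3); c,s=np.cos(a),np.sin(a)
    return P@np.array([[c,s,0],[-s,c,0],[0,0,1]])+[x,y,0]
def wheel(th,r,phi,x=-.024):
    """point in stand frame at radius r, angle phi from spoke0 (clockwise seen from robot), turned th"""
    a=th+phi   # about +x: z -> (y=-sin, z=cos)
    return [x,-r*np.sin(a),.175+r*np.cos(a)]
def draw(im,c,p,th,s=1,o=(0,0),info=None):
    f=lambda P:[tuple(int(round(v)) for v in (q-o)*s) for q in proj(c,S2W(p,P),info)]
    for x,col in((-.024,(0,255,0)),):
        for k in range(5):
            a,b=f([wheel(th,.022,k*2*np.pi/5,x),wheel(th,.101,k*2*np.pi/5,x)])
            cv2.line(im,a,b,(0,0,255) if k==0 else col,1)
    a,b=f([wheel(th,.101,np.pi,.010),wheel(th,.067,np.pi,.010)]);cv2.line(im,a,b,(255,0,255),2)
    def poly(P,col):cv2.polylines(im,[np.array(f(P))],True,col,1)
    t=np.linspace(0,2*np.pi,60)
    poly([wheel(0,.101,u,-.020) for u in t],(255,255,0));poly([wheel(0,.140,u,0) for u in t],(255,255,0))
    poly([[-.1,-.185,.012],[.1,-.185,.012],[.1,.185,.012],[-.1,.185,.012]],(0,255,255))
    poly([[-.053,-.178,.205],[-.043,-.178,.205],[-.043,.178,.205],[-.053,.178,.205]],(0,255,255))
    return im
E
python3 - <<'E'
from h import *
px=np.array([[188,190],[577,447],[160,407],[120,332],[588,376],[140,188],[601,234]])/3+[170,110]
P=[[.1,.185,.012],[-.1,-.185,.012],[-.1,.185,.012],[-.053,.178,.205],[-.053,-.178,.205],[.055,.172,.205],[.055,-.172,.205]]
r=least_squares(lambda p:(proj("top",S2W(p,P))-px).ravel(),[.6,0,0])
print(r.x,r.fun.reshape(-1,2).round(1))
np.save("p.npy",r.x)
for th in (0,.3,.6,.9,):
    pass
for c,o,s,sz in(("top",(170,110),3,(260,200)),("scene",(230,90),2.7,(220,220))):
    b=cv2.imread(f"pics/a_{c}.png")[o[1]:o[1]+sz[1],o[0]:o[0]+sz[0]]
    b=cv2.resize(b,None,fx=s,fy=s,interpolation=cv2.INTER_CUBIC)
    cv2.imwrite(f"pics/b_{c}.png",draw(b,c,r.x,np.pi,s,o))
E
```

```text
[ 0.56942985  0.11290904 -0.10184104] [[-0.3 -0.9]
 [ 0.2  0.7]
 [-0.7  0.5]
 [-1.2 -0.5]
 [ 1.9  0.1]
 [ 1.2  0.7]
 [-1.2 -0.6]]
```

View pics/b_scene.png

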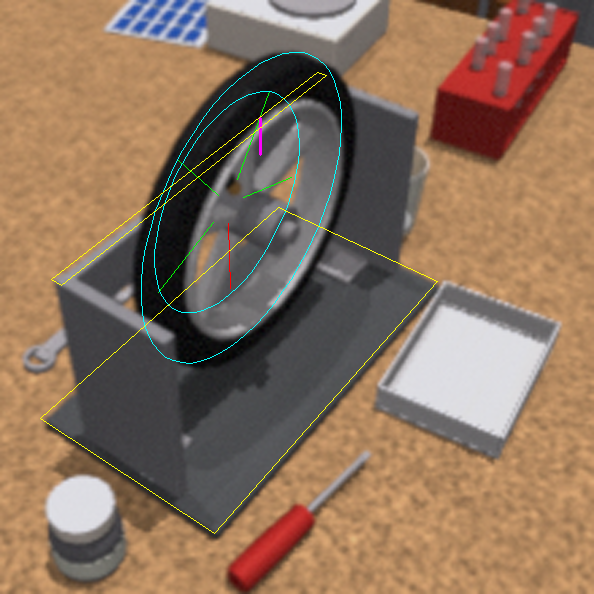

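View pics/b_top.png

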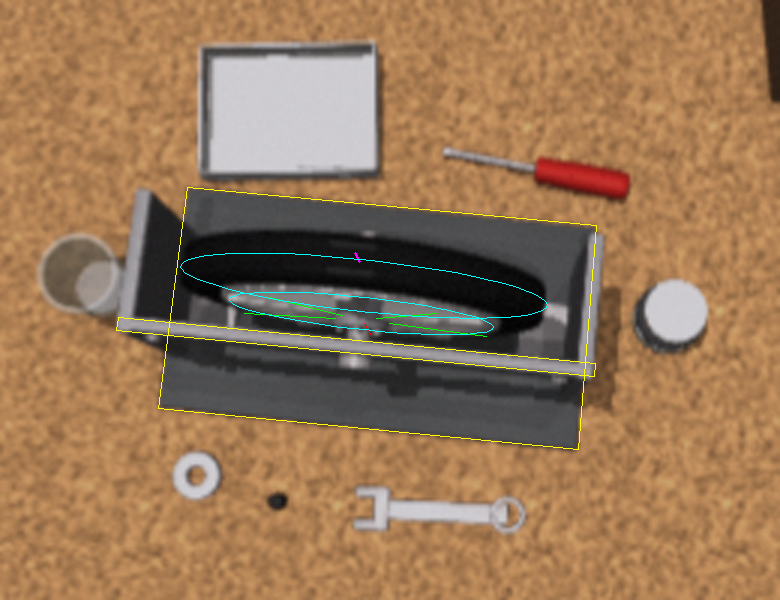

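```bash
cat >> h.py <<'E'
from scipy.spatial.transform import Rotation as Rot
def ori(p,a): # a: tool tilt below horizontal
    return [np.pi, -(np.pi/2-a), p[2]]
def winfo(o):
    """wrist camera as a fixed camera, from obs o"""
    i=dict(env.camera_info("wrist"));T=np.eye(4)
    T[:3,:3]=Rot.from_euler("xyz",o["eef_rot"]).as_matrix();T[:3,3]=o["position"]
    M=np.linalg.inv(T@i["tool_from_camera"])
    i["rvec"]=Rot.from_matrix(M[:3,:3]).as_rotvec();i["tvec"]=M[:3,3];return i
E
python3 - <<'E'
from h import *
p=np.load("p.npy")
for deg in (10,20,30,45,55,65):
  a=np.radians(deg)
  print("look",deg,[(x,z) for x in(-.3,-.25,-.2,-.15,-.1) for z in(.25,.3,.35,.4) if env.inverse_kinematics(S2W(p,[x,0,z])[0],ori(p,a)) is not None])
  print(" push",[(y,z) for y in(-.08,-.04,0,.04,.08) for z in(.2,.25,.28) if env.inverse_kinematics(S2W(p,[-.012,y,z])[0],ori(p,a)) is not None])
E
```

```text
look 10 []
 push []
look 20 []
 push []
look 30 []
 push [(0.08, 0.2), (0.08, 0.25), (0.08, 0.28)]
look 45 [(-0.1, 0.35), (-0.1, 0.4)]
 push [(-0.08, 0.28), (-0.04, 0.25), (-0.04, 0.28), (0, 0.2), (0, 0.25), (0, 0.28), (0.04, 0.2), (0.04, 0.25), (0.04, 0.28), (0.08, 0.2), (0.08, 0.25), (0.08, 0.28)]
look 55 [(-0.2, 0.35), (-0.2, 0.4), (-0.15, 0.3), (-0.15, 0.35), (-0.15, 0.4), (-0.1, 0.35), (-0.1, 0.4)]
 push [(-0.08, 0.25), (-0.08, 0.28), (-0.04, 0.25), (-0.04, 0.28), (0, 0.25), (0, 0.28), (0.04, 0.2), (0.04, 0.25), (0.04, 0.28), (0.08, 0.2), (0.08, 0.25), (0.08, 0.28)]
look 65 [(-0.25, 0.35), (-0.2, 0.3), (-0.2, 0.35), (-0.2, 0.4), (-0.15, 0.25), (-0.15, 0.3), (-0.15, 0.35), (-0.15, 0.4), (-0.1, 0.25), (-0.1, 0.3), (-0.1, 0.35), (-0.1, 0.4)]
 push [(-0.08, 0.2), (-0.08, 0.25), (-0.08, 0.28), (-0.04, 0.2), (-0.04, 0.25), (-0.04, 0.28), (0, 0.2), (0, 0.25), (0, 0.28), (0.04, 0.2), (0.04, 0.25), (0.04, 0.28), (0.08, 0.2), (0.08, 0.25), (0.08, 0.28)]
```

```bash
python3 - <<'E'
from h import *
p=np.load("p.npy")
env.set_gripper(0.0)
env.move_pose(S2W(p,[-.1,0,.37])[0],ori(p,np.radians(45)))
env.dwell(.3)
o=env.get_obs();im=env.read_camera("wrist")[:,:,::-1].copy()
print(o["t"],o["position"],o["eef_rot"],o["contact_force"])
cv2.imwrite("pics/c_w.png",im);np.save("c_o.npy",o,allow_pickle=True)
cv2.imwrite("pics/c_w2.png",draw(im,"wrist",p,np.pi,info=winfo(o)))
E
```

```text
5.4167 [0.47002813 0.12293056 0.36997132] [-3.14140968 -0.78524351 -0.10225413] [ 0.14390289 -0.18383278 -0.41787347]
```

View pics/c_w.png

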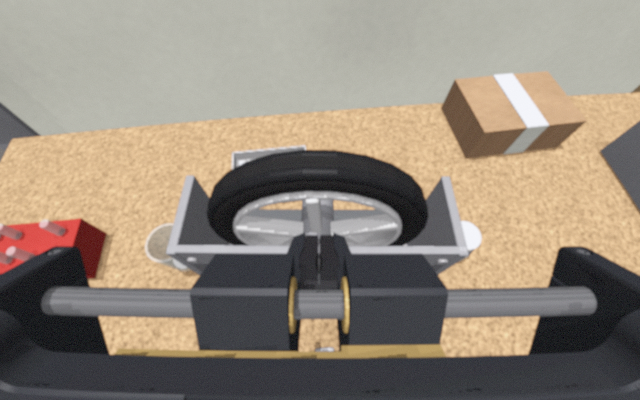

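View pics/c_w2.png

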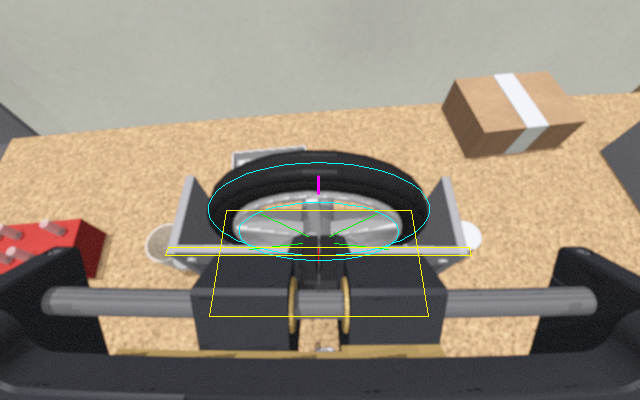

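```bash
python3 - <<'E'
import cv2
a=cv2.imread("pics/c_w.png")
cv2.imwrite("pics/c_w3.png",cv2.resize(a[140:290,200:440],None,fx=3.3,fy=3.3,interpolation=cv2.INTER_CUBIC))
E
```

```text
(no output)
```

View pics/c_w3.png

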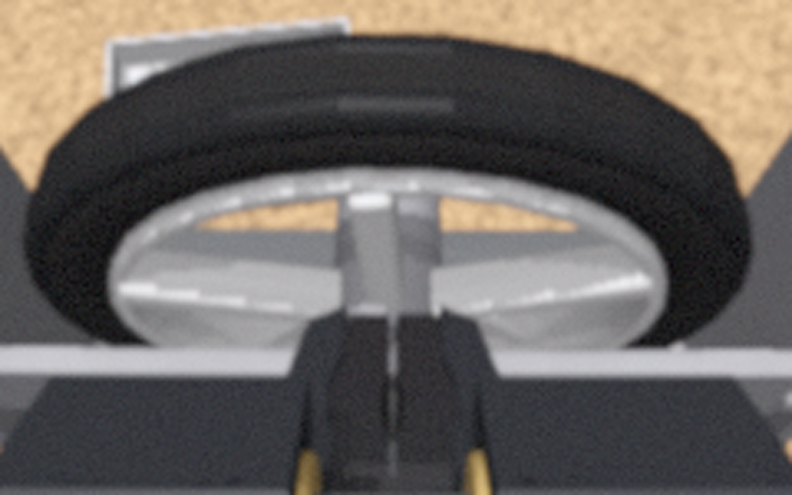

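```bash
python3 - <<'E'
from h import *
p=np.load("p.npy");o=np.load("c_o.npy",allow_pickle=True).item();I=winfo(o)
for d in(-154,):
    th=np.radians(d)
    for n,c,of,s,sz,i in(("c_w","wrist",(200,140),3.3,(240,150),I),("a_scene","scene",(270,100),5,(100,120),None)):
        b=cv2.imread(f"pics/{n}.png")[of[1]:of[1]+sz[1],of[0]:of[0]+sz[0]]
        b=cv2.resize(b,None,fx=s,fy=s,interpolation=cv2.INTER_CUBIC)
        cv2.imwrite(f"pics/d_{c}.png",draw(b.copy(),c,p,th,s,of,i))
        if c=="scene":cv2.imwrite("pics/d_raw.png",b)
    # numeric: spoke angle for wrist front-face line
    f=lambda a:(proj("wrist",S2W(p,[wheel(a,.03,0),wheel(a,.095,0)]),I)-[200,140])*3.3
    for a in(-15,-12,-9,-6,-3,0): print(a,f(np.radians(a)).round().tolist(),f(np.radians(a+72)).round().tolist())
E
```

```text
-15 [[369.0, 306.0], [310.0, 231.0]] [[458.0, 319.0], [623.0, 282.0]]
-12 [[374.0, 306.0], [326.0, 229.0]] [[460.0, 320.0], [628.0, 286.0]]
-9 [[378.0, 306.0], [342.0, 228.0]] [[462.0, 321.0], [632.0, 291.0]]
-6 [[382.0, 305.0], [358.0, 227.0]] [[463.0, 322.0], [635.0, 296.0]]
-3 [[387.0, 305.0], [374.0, 226.0]] [[464.0, 324.0], [637.0, 301.0]]
0 [[391.0, 305.0], [391.0, 226.0]] [[466.0, 325.0], [639.0, 306.0]]
```

View pics/d_wrist.png

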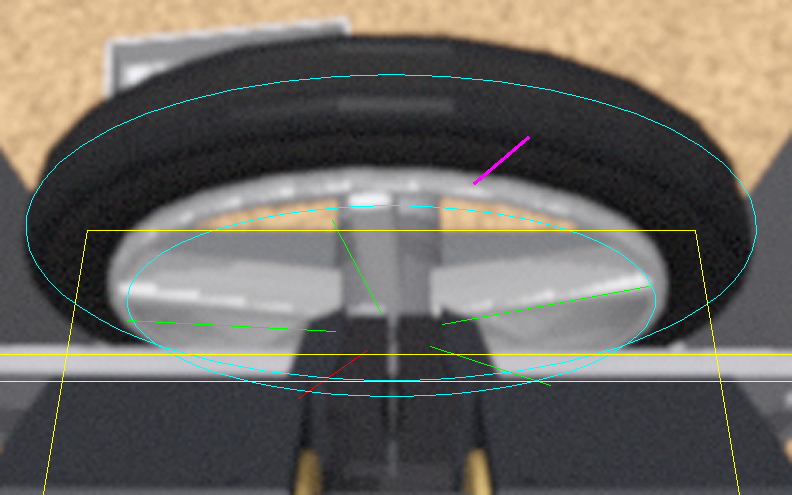

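View pics/d_scene.png

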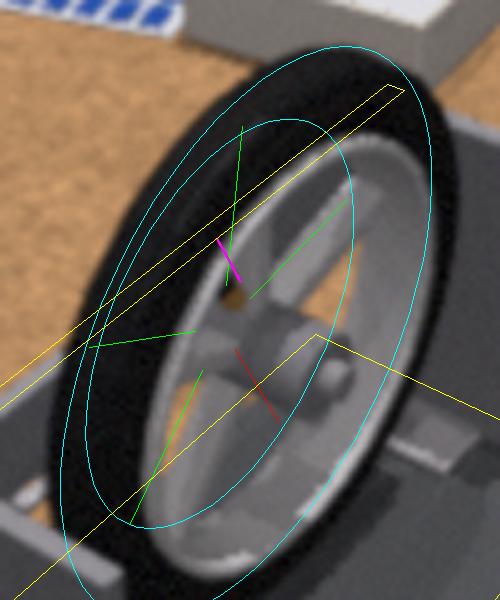

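View pics/d_raw.png

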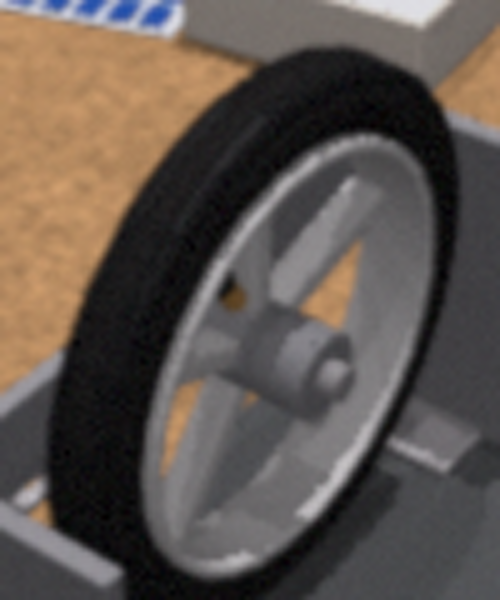

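```bash
python3 - <<'E'
from h import *
p=np.load("p.npy");o=np.load("c_o.npy",allow_pickle=True).item();I=winfo(o)
b=cv2.imread("pics/c_w.png")
L=cv2.resize(b[165:275,140:240],None,fx=4,fy=4,interpolation=cv2.INTER_CUBIC)
R=cv2.resize(b[165:275,400:500],None,fx=4,fy=4,interpolation=cv2.INTER_CUBIC)
cv2.imwrite("pics/e.png",np.hstack([L,R]))
def ov(im,c,i,of,s):
    f=lambda P:np.array([tuple(int(round(v)) for v in (q-of)*s) for q in proj(c,S2W(p,P),i)])
    t=np.linspace(0,2*np.pi,60)
    for r,x,col in((.108,-.020,(0,0,255)),(.108,.02,(0,255,0)),(.101,.02,(255,255,0)),(.022,-.032,(255,0,255))):
        cv2.polylines(im,[f([wheel(0,r,u,x) for u in t])],True,col,1)
    return im
for n,c,of,s,sz,i in(("c_w","wrist",(200,140),3.3,(240,150),I),("a_scene","scene",(270,100),4,(100,120),None)):
    b=cv2.imread(f"pics/{n}.png")[of[1]:of[1]+sz[1],of[0]:of[0]+sz[0]]
    b=cv2.resize(b,None,fx=s,fy=s,interpolation=cv2.INTER_CUBIC)
    cv2.imwrite(f"pics/e_{c}.png",ov(b,c,i,of,s))
E
```

```text
(no output)
```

View pics/e.png

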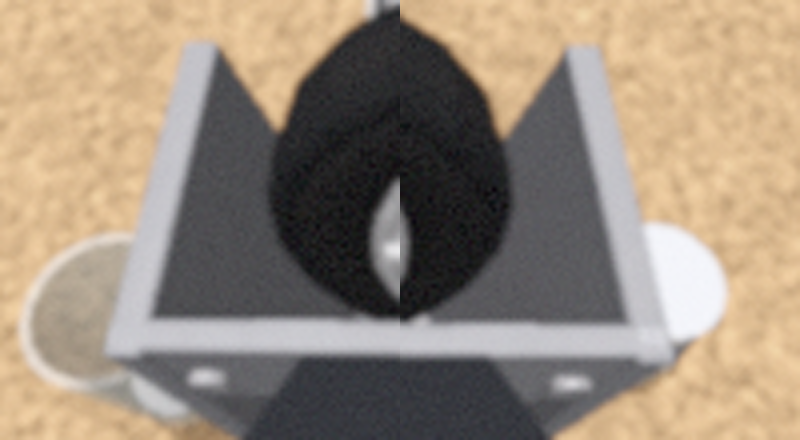

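View pics/e_wrist.png

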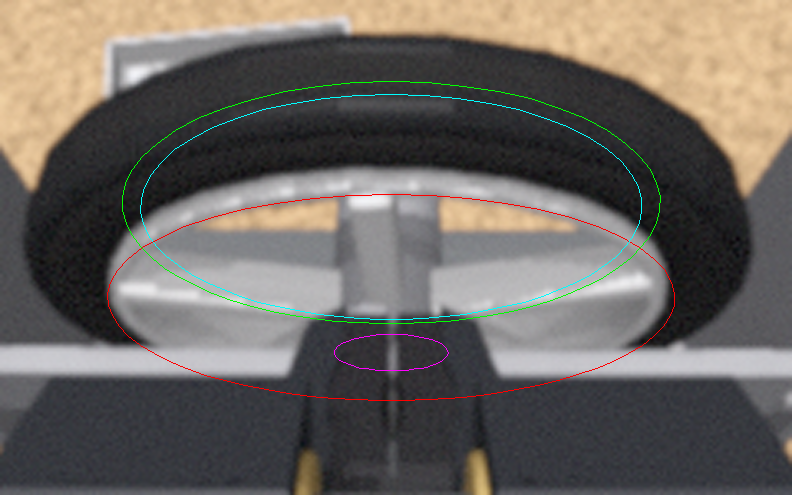

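View pics/e_scene.png

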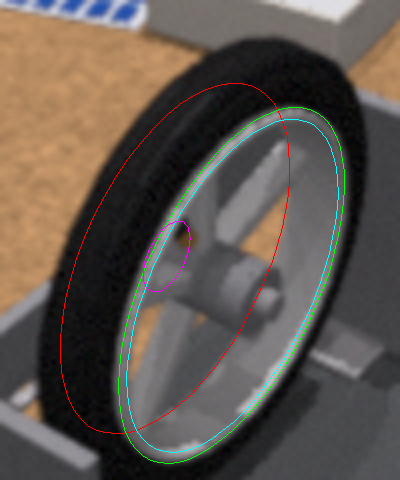

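```bash
python3 - <<'E'
from h import *
p=np.load("p.npy");o=np.load("c_o.npy",allow_pickle=True).item();I=winfo(o)
pw=np.array([[186.75,175.75],[194.25,175.75],[166.75,253.75],[441.75,176.25],[449.25,176.25],[467,254.5]])
def P(f,b):return [[b,.178,.205],[b,.166,.205],[f,.178,.205],[b,-.166,.205],[b,-.178,.205],[f,-.178,.205]]
for f,b in((-.053,.057),(-.055,.055)):
  r=least_squares(lambda q:(proj("w",S2W(q,P(f,b)),I)-pw).ravel(),p)
  print(f,r.x,r.fun.reshape(-1,2).round(1).tolist())
  for R in(.105,.108,.110):
    print(R,proj("w",S2W(r.x,[[-.02,0,.175+R],[-.02,R,.175],[-.02,-R,.175]]),I).round(1).tolist())
print("bar back row mid/ends",proj("w",S2W(r.x,[[-.043,.1,.205],[-.053,.1,.205]]),I))
# 3+1: allow z too
r=least_squares(lambda q:(proj("w",S2W(q[:3],np.array(P(-.053,.057))+[0,0,q[3]]),I)-pw).ravel(),[*p,0]);print(r.x,r.fun.reshape(-1,2).round(1).tolist())
E
```

```text
-0.053 [ 0.57044327  0.11412116 -0.10542758] [[-1.4, -1.1], [-0.2, -1.1], [-2.2, 0.4], [-0.4, -0.9], [0.9, -0.8], [3.1, 0.7]]
0.105 [[317.0, 199.5], [236.8, 237.1], [398.1, 237.6]]
0.108 [[317.0, 198.1], [234.5, 237.0], [400.4, 237.6]]
0.11 [[317.0, 197.1], [233.0, 237.0], [401.9, 237.6]]
-0.055 [ 0.57243217  0.11391069 -0.1054276 ] [[-1.4, -1.1], [-0.2, -1.1], [-2.2, 0.4], [-0.4, -0.9], [0.9, -0.8], [3.1, 0.7]]
0.105 [[317.0, 197.7], [237.0, 235.6], [397.9, 236.1]]
0.108 [[317.0, 196.2], [234.7, 235.6], [400.2, 236.1]]
0.11 [[317.0, 195.2], [233.2, 235.6], [401.7, 236.1]]
bar back row mid/ends [[232.14249391 244.94320137]
 [230.91756491 253.18881625]]
[ 0.57176031  0.1139932  -0.10539306 -0.00381904] [[-0.1, -0.3], [1.1, -0.3], [-0.4, 0.3], [-1.6, -0.2], [-0.4, -0.1], [1.3, 0.6]]
```

```bash
cat >> h.py <<'E'
def boxes(im,c,p,th,s=1,o=(0,0),info=None):
    f=lambda P:np.array([tuple(int(round(v)) for v in (q-o)*s) for q in proj(c,S2W(p,P),info)])
    for k in range(5):
        ph=th+k*2*np.pi/5; sn,cs=np.sin(ph),np.cos(ph)
        def pt(r,t,x):return [x,-r*sn-t*cs,.175+r*cs-t*sn]
        for x,col in((-.024,(0,255,0)),(-.004,(255,128,0))):
            cv2.polylines(im,[f([pt(.022,-.007,x),pt(.101,-.007,x),pt(.101,.007,x),pt(.022,.007,x)])],True,(0,0,255) if k==0 and x<-.02 else col,1)
    a,b=f([wheel(th,.101,np.pi,.010),wheel(th,.067,np.pi,.010)]);cv2.line(im,a.tolist(),b.tolist(),(255,0,255),2)
    t=np.linspace(0,2*np.pi,60)
    cv2.polylines(im,[f([wheel(0,.101,u,-.02) for u in t])],True,(255,255,0),1)
    return im
E
python3 - <<'E'
from h import *
p=np.array([.572,.1135,-.104]);np.save("p.npy",p);o=np.load("c_o.npy",allow_pickle=True).item();I=winfo(o)
W=[];S=[]
for d in(0,-8,-16,10):
    th=np.radians(d-144)
    for n,c,of,s,sz,i,L in(("c_w","wrist",(230,180),2.2,(180,90),I,W),("a_scene","scene",(280,110),2.4,(82,120),None,S)):
        b=cv2.imread(f"pics/{n}.png")[of[1]:of[1]+sz[1],of[0]:of[0]+sz[0]]
        b=cv2.resize(b,None,fx=s,fy=s,interpolation=cv2.INTER_CUBIC)
        L.append(boxes(b,c,p,th,s,of,i))
W=np.vstack([np.hstack(W[:2]),np.hstack(W[2:])]);S=np.hstack(S)
cv2.imwrite("pics/f_w.png",W);cv2.imwrite("pics/f_s.png",S)
E
```

```text
(no output)
```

View pics/f_w.png

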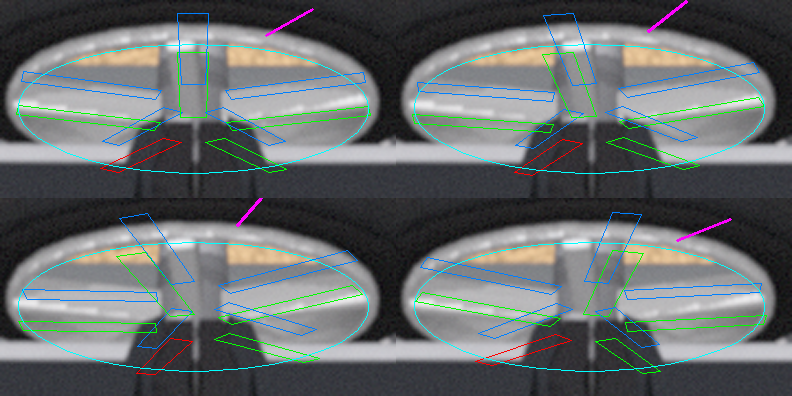

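View pics/f_s.png

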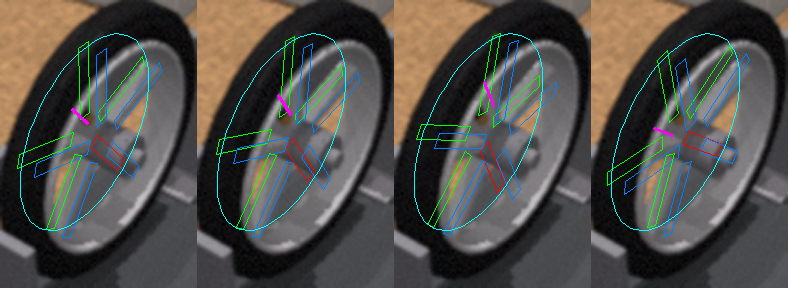

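```bash
cat >> h.py <<'E'
def tp(phi,r,x=-.012,back=0,tilt=48):
    a=np.radians(tilt);f=np.radians(phi)
    P=np.array([x,-r*np.sin(f),.175+r*np.cos(f)])+back*np.array([-np.cos(a),0,np.sin(a)])
    return P
E
python3 - <<'E'
from h import *
p=np.load("p.npy")
for tilt in(45,47,49,51,53):
  for back in(0,.07):
    print(tilt,back,[(f,r) for r in(.05,.058) for f in range(-60,61,15) if env.inverse_kinematics(S2W(p,tp(f,r,back=back,tilt=tilt))[0],ori(p,np.radians(tilt))) is None])
E
```

```text
45 0 [(60, 0.05), (60, 0.058)]
45 0.07 [(15, 0.05), (30, 0.05), (45, 0.05), (60, 0.05), (15, 0.058), (30, 0.058), (45, 0.058), (60, 0.058)]
47 0 []
47 0.07 [(-15, 0.05), (0, 0.05), (15, 0.05), (30, 0.05), (45, 0.05), (60, 0.05), (-30, 0.058), (-15, 0.058), (0, 0.058), (15, 0.058), (30, 0.058), (45, 0.058), (60, 0.058)]
49 0 []
49 0.07 [(-45, 0.05), (-30, 0.05), (-15, 0.05), (0, 0.05), (15, 0.05), (30, 0.05), (45, 0.05), (60, 0.05), (-45, 0.058), (-30, 0.058), (-15, 0.058), (0, 0.058), (15, 0.058), (30, 0.058), (45, 0.058), (60, 0.058)]
51 0 [(-15, 0.05), (0, 0.05), (-30, 0.058), (-15, 0.058), (0, 0.058), (15, 0.058), (30, 0.058)]
51 0.07 [(-60, 0.05), (-45, 0.05), (-30, 0.05), (-15, 0.05), (0, 0.05), (15, 0.05), (30, 0.05), (45, 0.05), (60, 0.05), (-60, 0.058), (-45, 0.058), (-30, 0.058), (-15, 0.058), (0, 0.058), (15, 0.058), (30, 0.058), (45, 0.058), (60, 0.058)]
53 0 [(-45, 0.05), (0, 0.05), (15, 0.05), (30, 0.05), (45, 0.05), (-60, 0.058), (-15, 0.058), (0, 0.058), (15, 0.058), (30, 0.058), (45, 0.058)]
53 0.07 [(-30, 0.05), (-15, 0.05), (0, 0.05), (15, 0.05), (30, 0.05), (45, 0.05), (60, 0.05), (-30, 0.058), (-15, 0.058), (0, 0.058), (15, 0.058), (30, 0.058), (45, 0.058), (60, 0.058)]
```

```bash
python3 - <<'E'
from h import *
p=np.load("p.npy")
print(env.get_obs()["joint_positions"].round(2))
for tilt in(45,48):
 for f in(-45,-38,0,30,45):
  for b in(0,.03,.05,.06,.08):
   q=env.inverse_kinematics(S2W(p,tp(f,.055,back=b,tilt=tilt))[0],ori(p,np.radians(tilt)))
   print(tilt,f,b,None if q is None else q.round(2).tolist())
E
```

```text
[ 0.53 -0.27 -1.01  2.3   0.57  0.39 -2.68]
45 -45 0 [-1.2, 0.37, 0.71, 2.34, 2.0, 0.27, 2.07]
45 -45 0.03 [-1.41, 0.32, 0.89, 2.37, 1.8, 0.25, 2.26]
45 -45 0.05 [-1.46, 0.24, 0.9, 2.39, 1.61, 0.31, 2.46]
45 -45 0.06 [-1.49, 0.2, 0.91, 2.39, 1.54, 0.35, 2.53]
45 -45 0.08 [-0.72, 0.1, -0.0, 2.37, 1.44, 0.55, 2.64]
45 -38 0 [-1.2, 0.35, 0.71, 2.34, 1.97, 0.27, 2.11]
45 -38 0.03 [-1.4, 0.3, 0.89, 2.38, 1.77, 0.25, 2.31]
45 -38 0.05 [-1.46, 0.22, 0.9, 2.39, 1.59, 0.32, 2.5]
45 -38 0.06 [-1.49, 0.18, 0.9, 2.39, 1.52, 0.36, 2.57]
45 -38 0.08 [-0.36, 0.1, -0.36, 2.35, 1.44, 0.58, 2.67]
45 0 0 [-1.14, 0.29, 0.72, 2.38, 2.03, 0.26, 2.13]
45 0 0.03 [-1.05, 0.16, 0.53, 2.39, 1.71, 0.36, 2.47]
45 0 0.05 [-0.75, 0.1, 0.17, 2.39, 1.57, 0.45, 2.61]
45 0 0.06 [-0.6, 0.07, -0.0, 2.39, 1.52, 0.48, 2.66]
45 0 0.08 [-0.27, 0.04, -0.36, 2.38, 1.42, 0.51, 2.75]
45 30 0 [-0.77, 0.24, 0.35, 2.4, 2.07, 0.35, 2.17]
45 30 0.03 None
45 30 0.05 None
45 30 0.06 None
45 30 0.08 None
45 45 0 [-0.42, 0.25, -0.01, 2.39, 2.07, 0.42, 2.21]
45 45 0.03 None
45 45 0.05 None
45 45 0.06 None
45 45 0.08 None
48 -45 0 [-1.04,
[... 212 characters left out ...]
.08 None
48 -38 0 [-1.17, 0.33, 0.7, 2.31, 1.71, 0.22, 2.4]
48 -38 0.03 [-1.09, 0.22, 0.54, 2.33, 1.47, 0.34, 2.65]
48 -38 0.05 [0.03, 0.22, -0.72, 2.28, 1.46, 0.62, 2.73]
48 -38 0.06 None
48 -38 0.08 None
48 0 0 [-0.97, 0.24, 0.53, 2.34, 1.7, 0.27, 2.5]
48 0 0.03 [-1.19, 0.17, 0.72, 2.36, 1.47, 0.29, 2.72]
48 0 0.05 None
48 0 0.06 None
48 0 0.08 None
48 30 0 [-0.91, 0.24, 0.53, 2.37, 1.93, 0.24, 2.32]
48 30 0.03 [-0.96, 0.14, 0.53, 2.39, 1.63, 0.29, 2.61]
48 30 0.05 None
48 30 0.06 None
48 30 0.08 None
48 45 0 [-0.88, 0.26, 0.53, 2.39, 2.11, 0.24, 2.15]
48 45 0.03 [-0.6, 0.15, 0.17, 2.39, 1.73, 0.33, 2.55]
48 45 0.05 [-0.29, 0.1, -0.18, 2.39, 1.58, 0.39, 2.7]
48 45 0.06 None
48 45 0.08 None
```

```bash
cat >> h.py <<'E'
def ori2(p,a):
    y=p[2]+np.pi
    return [np.pi, (np.pi/2-a), (y+np.pi)%(2*np.pi)-np.pi]
E
python3 - <<'E'
from h import *
p=np.load("p.npy")
for tilt in(35,40,45,50):
 for f in(-55,0,55):
  for b in(0,.04,.08,.12):
   q=env.inverse_kinematics(S2W(p,tp(f,.055,back=b,tilt=tilt))[0],ori2(p,np.radians(tilt)))
   print(tilt,f,b,None if q is None else q.round(2).tolist())
E
```

```text
35 -55 0 [0.16, 0.62, -1.0, 2.35, 2.04, 1.15, -0.85]
35 -55 0.04 [0.22, 0.58, -1.14, 2.39, 1.95, 1.2, -0.82]
35 -55 0.08 None
35 -55 0.12 None
35 0 0 [0.41, 0.6, -1.18, 2.4, 2.05, 1.13, -0.75]
35 0 0.04 None
35 0 0.08 None
35 0 0.12 None
35 55 0 None
35 55 0.04 None
35 55 0.08 None
35 55 0.12 None
40 -55 0 [0.23, 0.59, -1.06, 2.31, 1.93, 1.05, -0.73]
40 -55 0.04 [0.31, 0.55, -1.21, 2.35, 1.84, 1.1, -0.69]
40 -55 0.08 [0.27, 0.37, -1.18, 2.38, 1.72, 0.97, -0.7]
40 -55 0.12 None
40 0 0 [0.39, 0.49, -1.1, 2.35, 1.93, 0.92, -0.68]
40 0 0.04 [0.4, 0.34, -1.13, 2.39, 1.83, 0.84, -0.68]
40 0 0.08 None
40 0 0.12 None
40 55 0 None
40 55 0.04 None
40 55 0.08 None
40 55 0.12 None
45 -55 0 [0.3, 0.58, -1.11, 2.26, 1.81, 0.98, -0.59]
45 -55 0.04 [0.29, 0.44, -1.11, 2.29, 1.69, 0.9, -0.57]
45 -55 0.08 [0.33, 0.31, -1.17, 2.32, 1.56, 0.84, -0.52]
45 -55 0.12 [0.26, 0.12, -1.08, 2.33, 1.37, 0.7, -0.42]
45 0 0 [0.4, 0.43, -1.06, 2.3, 1.78, 0.79, -0.54]
45 0 0.04 [0.42, 0.28, -1.08, 2.33, 1.65, 0.7, -0.5]
45 0 0.08 [0.33, 0.1, -0.98, 2.36, 1.46, 0.57, -0.39]
45 0 0.12 [0.16, -0.06, -0.81, 2.37, 1.2, 0.5, -0.2]
45 55 0 [0.44, 0.43, -0.98, 2.36, 1.95, 0.72, -0.64]
45 55 0.04 None
45 55 0.08 None
45 55 0.12 None
50 -55 0 [0.31, 0.53, -1.07, 2.21, 1.65, 0.86, -0.45]
50 -55 0.04 [0.35, 0.43, -1.14, 2.24, 1.53, 0.83, -0.39]
50 -55 0.08 [0.28, 0.24, -1.04, 2.25, 1.35, 0.7, -0.3]
50 -55 0.12 [0.14, 0.07, -0.88, 2.27, 1.12, 0.62, -0.14]
50 0 0 [0.43, 0.41, -1.06, 2.25, 1.59, 0.71, -0.35]
50 0 0.04 [0.35, 0.23, -0.96, 2.27, 1.41, 0.59, -0.25]
50 0 0.08 [0.21, 0.07, -0.79, 2.29, 1.16, 0.51, -0.07]
50 0 0.12 [-0.02, -0.06, -0.58, 2.3, 0.91, 0.51, 0.13]
50 55 0 [0.46, 0.4, -0.96, 2.31, 1.74, 0.62, -0.44]
50 55 0.04 [0.39, 0.23, -0.87, 2.34, 1.58, 0.5, -0.36]
50 55 0.08 [0.24, 0.06, -0.71, 2.36, 1.32, 0.4, -0.16]
50 55 0.12 [0.02, -0.07, -0.5, 2.38, 1.01, 0.4, 0.11]
```

```bash
python3 - <<'E'
from h import *
p=np.load("p.npy")
a=np.radians(50)
W=lambda P:S2W(p,P)[0]
env.move_pose(W([-.12,0,.42]),ori2(p,np.radians(85)))
env.move_pose(W(tp(-38,.055,-.016,.10,50)),ori2(p,a))
env.dwell(.2)
o=env.get_obs();im=env.read_camera("wrist")[:,:,::-1].copy()
print(o["t"],o["position"],W(tp(-38,.055,-.016,.10,50)),o["joint_positions"].round(2),o["contact_force"])
cv2.imwrite("pics/g_w.png",im);np.save("g_o.npy",o,allow_pickle=True)
cv2.imwrite("pics/g_w2.png",boxes(im,"wrist",p,np.radians(-147),info=winfo(o)))
E
```

```text
9.8917 [0.49630695 0.15518557 0.29545413] [0.49567023 0.15551237 0.29494504] [-0.33  0.04 -0.37  2.29  1.09  0.56 -0.11] [0.38184079 0.32823765 0.06628554]
```

View pics/g_w.png

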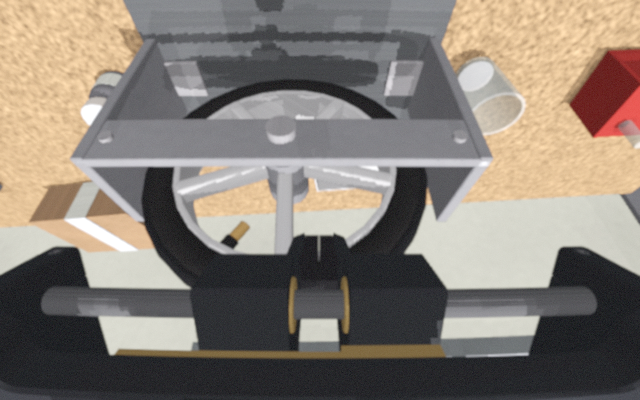

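View pics/g_w2.png

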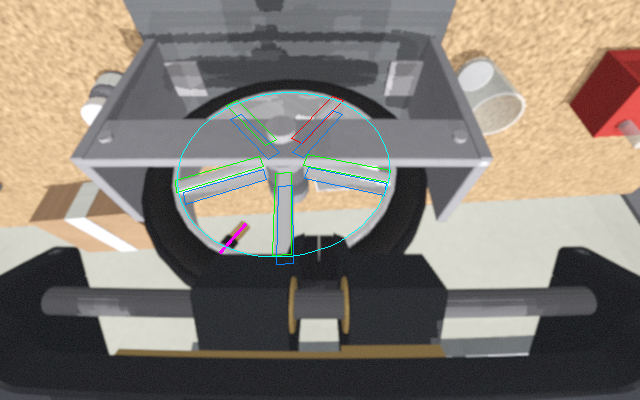

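```bash
cat >> h.py <<'E'
X=-.016;TI=50;A=np.radians(TI)
def go(phi,r,back=0,v=.12,fs=None,pp=None):
    p=np.load("p.npy") if pp is None else pp
    return env.move_linear(S2W(p,tp(phi,r,X,back,TI))[0],ori2(p,A),v,fs)
def snap(name,d):
    p=np.load("p.npy");env.dwell(.15);o=env.get_obs();im=env.read_camera("wrist")[:,:,::-1].copy()
    cv2.imwrite(f"pics/{name}.png",im);np.save(f"{name}_o.npy",o,allow_pickle=True)
    cv2.imwrite(f"pics/{name}2.png",boxes(im,"wrist",p,np.radians(d),info=winfo(o)))
    print(name,o["t"],o["position"].round(4),o["contact_force"].round(1))
E
python3 - <<'E'
from h import *
print(go(-38,.055,fs=8))
o=env.get_obs();print(o["t"],o["position"],o["contact_force"])
E
```

```text
False
10.925 [0.55949367 0.14901743 0.21863749] [-0.06762013  0.4891797  -0.25992393]
```

```bash
python3 - <<'E'
from h import *
for f in range(-28,23,10):
    s=go(f,.055,v=.06,fs=15)
    o=env.get_obs();print(f,s,round(o["t"],2),o["contact_force"].round(1),o["position"].round(4))
    if s:break
snap("i_w",-90)
E
```

```text
-28 False 11.23 [-0.3 -0.1 -0. ] [0.5589 0.1405 0.2243]
-18 False 11.54 [-0.7  0.5  0.2] [0.558  0.1314 0.2276]
-8 False 11.85 [-0.7 -0.6  0.8] [0.5569 0.122  0.2295]
2 False 12.16 [ 0.6 -0.   0.2] [0.5559 0.1123 0.2299]
12 False 12.47 [0.1 0.7 0.3] [0.5548 0.103  0.2287]
22 False 12.78 [ 0.5 -0.5  0.5] [0.5539 0.0941 0.2259]
i_w 12.925 [0.554  0.0945 0.226 ] [ 0.  -0.2  0.1]
```

View pics/i_w.png

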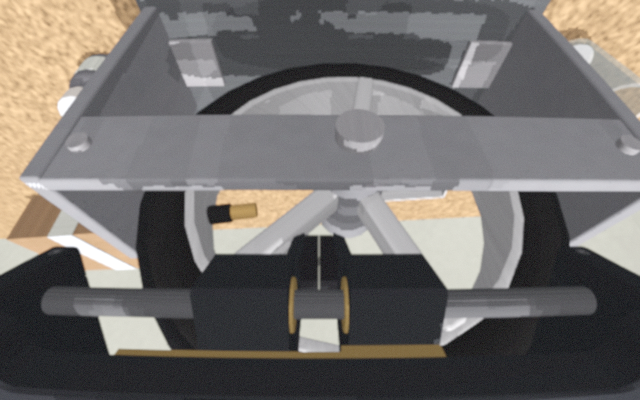

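```bash
python3 - <<'E'
from h import *
print(go(28,.055,v=.06,fs=15)); go(22,.055,v=.06)
go(22,.055,back=.09)
go(-50,.055,back=.09,v=.2)
snap("j_w",-97)
E
```

```text
False
j_w 15.0 [0.5029 0.1616 0.2791] [-0.1  0.4 -0.3]
```

View pics/j_w2.png

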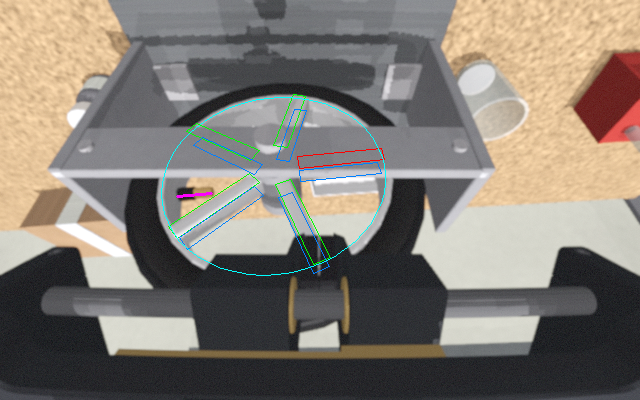

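```bash
python3 - <<'E'
from h import *
s=go(-55,.055,fs=8);print(s,env.get_obs()["contact_force"].round(1))
if not s:
  for f in range(-45,8,10):
    s=go(f,.055,v=.06,fs=15)
    o=env.get_obs();print(f,s,round(o["t"],2),o["contact_force"].round(1))
    if s:break
  go(f-6,.055,v=.06)
  go(f-6,.055,back=.09)
  go(-55,.055,back=.09,v=.2)
  snap("k_w",-48)
E
```

```text
True [-0.5  1.2 -1.3]
```

```bash
python3 - <<'E'
from h import *
p=np.load("p.npy")
o=env.get_obs();print(o["t"],o["position"],S2W(p,tp(-55,.055,X,0,50)),o["contact_force"],o["torque"])
snap("k_w",-97)
E
```

```text
15.6667 [0.54857888 0.16062766 0.21887389] [[0.56076356 0.15997094 0.2065467 ]] [-0.51938145  1.24077981 -1.27731737] [0.22925927 0.62898584 0.07554762]
k_w 15.8167 [0.5482 0.1605 0.2203] [-0.4  1.1 -1.1]
```

View pics/k_w.png

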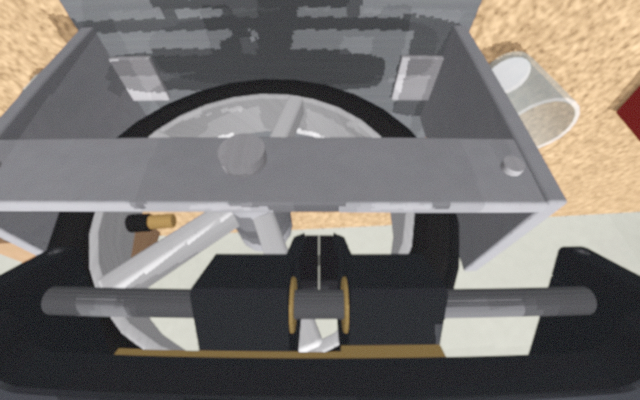

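```bash
python3 - <<'E'
from h import *
p=np.load("p.npy")
go(-50,.055,back=.05,v=.08);env.dwell(.2);o=env.get_obs();print(o["contact_force"].round(2),o["torque"].round(2))
s=go(-50,.055,back=0,v=.06,fs=8);env.dwell(.1);o=env.get_obs();print(s,o["t"],o["position"],S2W(p,tp(-50,.055,X,0,50)),o["contact_force"].round(2),o["torque"].round(2))
E
```

```text
[-0.61 -0.29  0.97] [0.11 0.52 0.03]
True 17.3083 [0.54663187 0.15919515 0.22446584] [[0.56046033 0.1570658  0.21035332]] [-1.53  1.34 -1.82] [0.4  0.87 0.21]
```

```bash
python3 - <<'E'
from h import *
p=np.load("p.npy")
go(-50,.055,back=.06,v=.08)
go(-63,.06,back=.06,v=.1)
s=go(-63,.06,back=0,v=.06,fs=6);env.dwell(.1);o=env.get_obs();print(s,o["t"],o["position"],S2W(p,tp(-63,.06,X,0,50)),o["contact_force"].round(2),o["torque"].round(2))
E
```

```text
False 19.5 [0.56161471 0.16849091 0.20260148] [[0.56163631 0.16833254 0.20223943]] [ 0.02 -1.25 -0.49] [ 0.09  0.45 -0.01]
```

```bash
python3 - <<'E'
from h import *
for f in (-55,-46,-37,-28,-19,-10,-1,6):
    s=go(f,.056,v=.07,fs=15)
    o=env.get_obs();print(f,s,round(o["t"],2),o["contact_force"].round(1))
    if s:break
go(f-7,.055,v=.06)
go(f-7,.055,back=.07)
go(-60,.06,back=.08,v=.2)
snap("l_w",-48)
E
```

```text
-55 False 19.77 [ 0.1  0.6 -1.4]
-46 False 20.05 [-0.2 -0.2  1. ]
-37 False 20.32 [-0.8 -0.8  0.5]
-28 False 20.6 [-0.3  0.  -0.5]
-19 False 20.88 [-0.1  0.1  0.2]
-10 False 21.15 [0.  0.9 0.5]
-1 False 21.43 [0.5 0.1 0.2]
6 False 21.68 [-0.7 -0.  -0.4]
l_w 23.25 [0.5105 0.1708 0.2661] [-0.2  0.2  0.4]
```

View pics/l_w2.png

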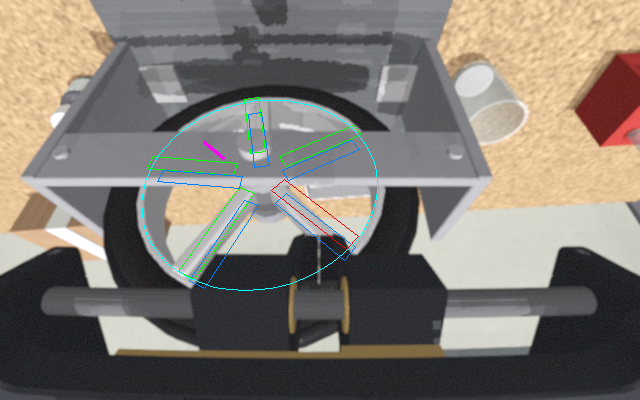

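```bash
python3 - <<'E'
from h import *
go(-12,.052,back=.08,v=.2)
s=go(-12,.052,v=.08,fs=6);o=env.get_obs();print(s,o["contact_force"].round(1))
if not s:
  for f in (0,10,20,29):
    s=go(f,.055,v=.07,fs=15)
    o=env.get_obs();print(f,s,round(o["t"],2),o["contact_force"].round(1))
    if s:break
  go(f-7,.055,v=.06)
  go(f-7,.055,back=.07)
  go(-63,.06,back=.07,v=.2)
snap("m_w",-25)
E
```

```text
False [ 0.6 -0.   0.5]
0 False 25.15 [-1.2 -0.1 -0.2]
10 False 25.43 [-0.8  1.1  0.1]
20 False 25.72 [ 0.5 -0.1  0. ]
29 False 25.99 [-1.1  0.  -0.1]
m_w 27.675 [0.517  0.1711 0.256 ] [-0.8 -0.1  0.4]
```

View pics/m_w2.png

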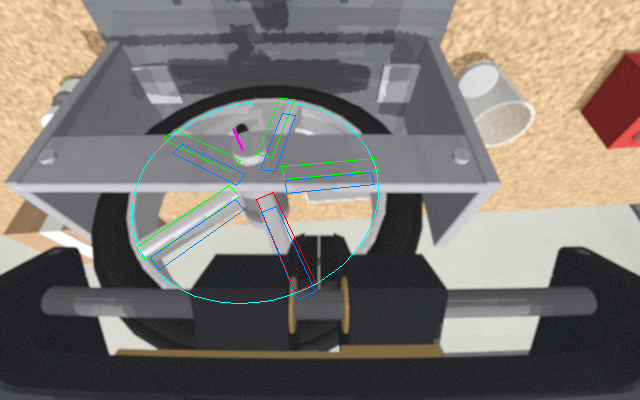

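```bash
python3 - <<'E'
from h import *
s=go(-63,.06,v=.07,fs=6);o=env.get_obs();print(s,o["contact_force"].round(1))
if not s:
  for f in (-55,-46,-37,-28,-21):
    s=go(f,.055,v=.07,fs=15)
    o=env.get_obs();print(f,s,round(o["t"],2),o["contact_force"].round(1))
    if s:break
  go(f-8,.055,v=.06)
  go(f-8,.055,back=.08)
  go(-38,.055,back=.10)
snap("n_w",-3)
E
```

```text
False [ 1.  -0.1  0.3]
-55 False 29.16 [ 0.6 -0.2 -0.1]
-46 False 29.43 [0.4 0.6 0.1]
-37 False 29.71 [ 0.6  0.  -0.2]
-28 False 29.98 [ 0.   0.  -0.3]
-21 False 30.23 [-0.3  0.1  0.1]
n_w 31.775 [0.4959 0.1549 0.2943] [ 0.5  0.3 -0.3]
```

View pics/n_w2.png

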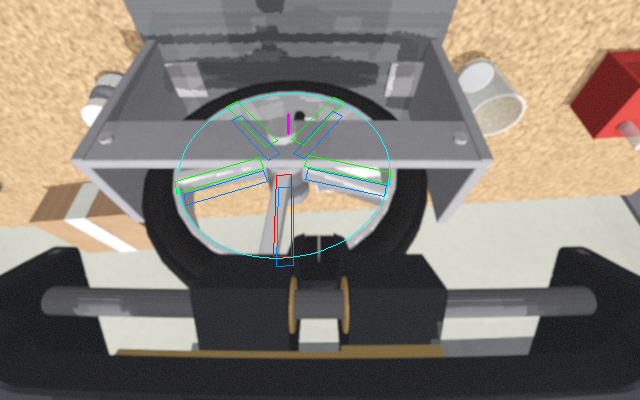

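View pics/n_w.png

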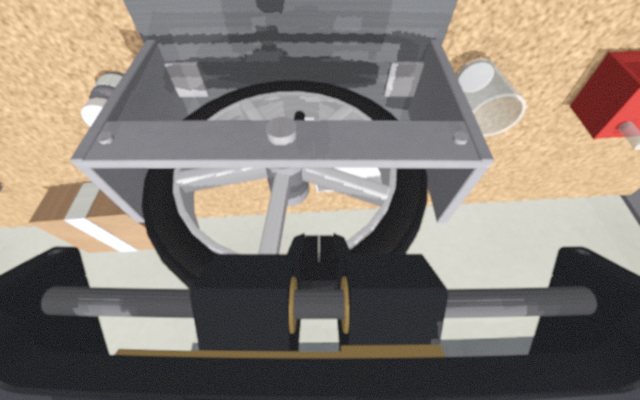

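```bash
cat > pol.py <<'E'
from h import *
def polar(name,p,dx=0,dz=0,amin=-85,amax=85,s=4):
    o=np.load(f"{name}_o.npy",allow_pickle=True).item();I=winfo(o);im=cv2.imread(f"pics/{name}.png")
    an=np.arange(amin,amax,1/s);rs=np.arange(.1,.03,-.0005)
    G=np.array([[wheel(0,r,np.radians(a)) for a in an] for r in rs])+[dx,0,dz]
    m=proj("w",S2W(p,G),I).reshape(len(rs),len(an),2).astype(np.float32)
    return cv2.remap(im,m,None,cv2.INTER_CUBIC)
if __name__=="__main__":
    import sys
    p=np.load("p.npy")
    L=[]
    for n in sys.argv[2:]:
        u=polar(n,p)
        for a in range(-80,81,10):
            x=(a+85)*4;cv2.line(u,(x,0),(x,8 if a%20 else 140),(0,0,255) if a==0 else (0,255,255),1)
        L.append(u)
    cv2.imwrite(sys.argv[1],np.vstack(L))
E
python3 pol.py pics/o.png g_w n_w m_w
```

```text
Traceback (most recent call last):
  File "pol.py", line 13, in <module>
    u=polar(n,p)
  File "pol.py", line 3, in polar
    o=np.load(f"{name}_o.npy",allow_pickle=True).item();I=winfo(o);im=cv2.imread(f"pics/{name}.png")
      ~~~~~~~^^^^^^^^^^^^^^^^^^^^^^^^^^^^^^^^^^^
FileNotFoundError: [Errno 2] No such file or directory: 'g_w_o.npy'
```

```bash
cp g_o.npy g_w_o.npy; python3 pol.py pics/o.png g_w n_w m_w
```

```text
(no output)
```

View pics/o.png

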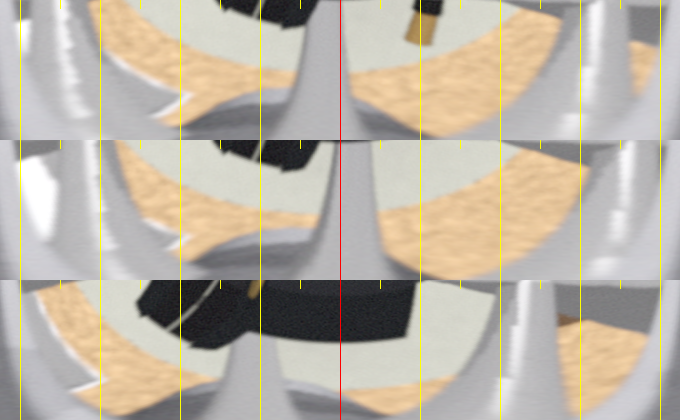

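```bash
python3 - <<'E'
from h import *
p=np.load("p.npy")
go(38,.055,back=.10,v=.2); snap("q_w",3)
im=env.read_camera("scene")[:,:,::-1].copy();cv2.imwrite("pics/q_s.png",im)
of=(270,100);s=5
b=cv2.resize(im[100:220,270:370],None,fx=s,fy=s,interpolation=cv2.INTER_CUBIC)
cv2.imwrite("pics/q_s2.png",np.hstack([b[:,:],boxes(b.copy(),"scene",p,np.radians(4),s,of)])[:,:800])
o=[np.hstack([b])]
E
python3 pol.py pics/q.png n_w q_w
```

```text
q_w 32.4667 [0.489  0.0895 0.2951] [ 0.8  0.4 -0.4]
```

View pics/q_s2.png

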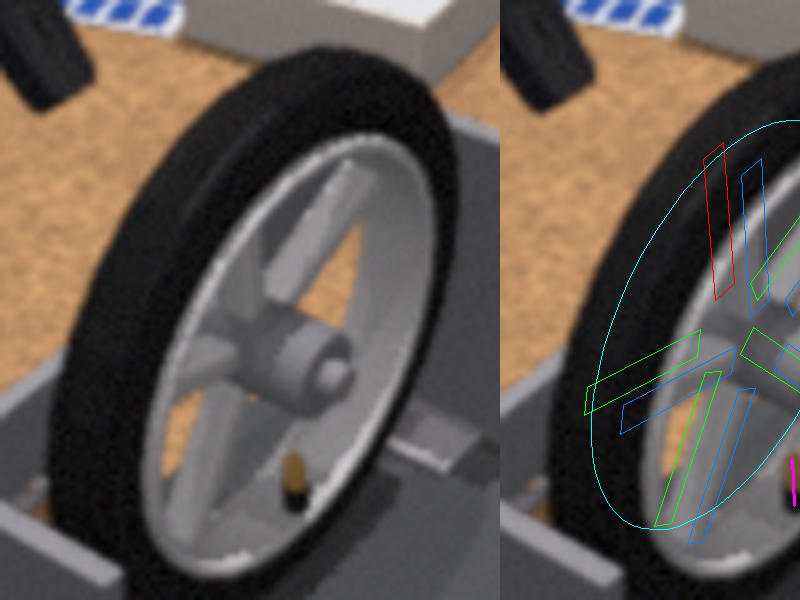

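View pics/q.png

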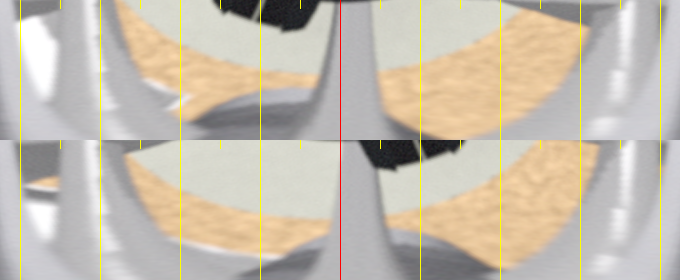

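View pics/q_w2.png

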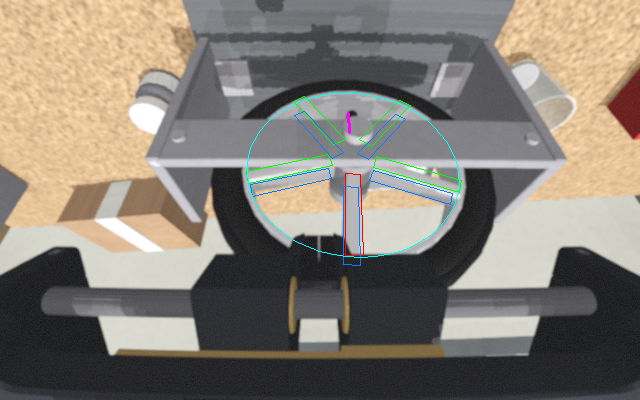

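```bash
python3 - <<'E'
from h import *
p=np.load("p.npy")
for d in(-4,0,2,4,6,8):
    t=np.radians(d)
    print(d,((proj("scene",S2W(p,[wheel(t,.067,np.pi,.01),wheel(t,.101,np.pi,.01)]))-[270,100])*10).round(0).tolist())
im=cv2.imread("pics/q_s.png")
b=cv2.resize(im[182:212,310:350],None,fx=15,fy=15,interpolation=cv2.INTER_CUBIC)
for d,c in((0,(255,255,0)),(4,(255,0,255)),(8,(0,255,0))):
    t=np.radians(d);q=((proj("scene",S2W(p,[wheel(t,.067,np.pi,.01),wheel(t,.101,np.pi,.01)]))-[310,182])*15+7).astype(int)
    cv2.line(b,q[0].tolist(),q[1].tolist(),c,1)
cv2.imwrite("pics/q_s3.png",b)
E
```

```text
-4 [[561.0, 937.0], [555.0, 1043.0]]
0 [[572.0, 927.0], [572.0, 1027.0]]
2 [[578.0, 921.0], [580.0, 1019.0]]
4 [[584.0, 916.0], [588.0, 1010.0]]
6 [[589.0, 910.0], [597.0, 1002.0]]
8 [[595.0, 903.0], [605.0, 992.0]]
```

View pics/q_s3.png

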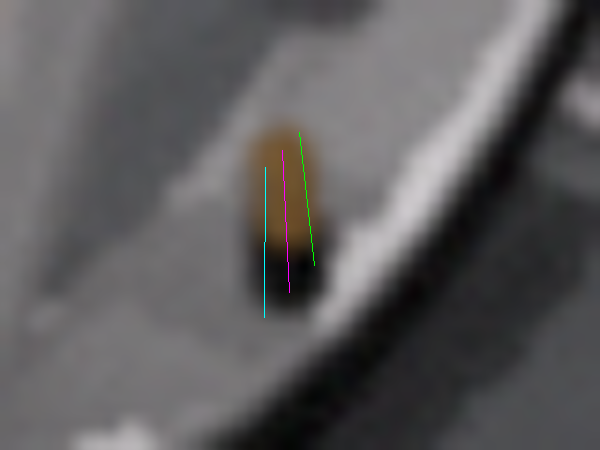

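```bash
python3 - <<'E'
from h import *
go(44,.058,back=.09,v=.1)
s=go(44,.058,v=.08,fs=6);o=env.get_obs();print(s,o["contact_force"].round(1))
if not s:
  for f in (35,27):
    s=go(f,.058,v=.04,fs=10)
    o=env.get_obs();print(f,s,round(o["t"],2),o["contact_force"].round(1))
  go(34,.058,v=.06)
  go(38,.055,back=.10)
snap("r_w",2)
im=env.read_camera("scene")[:,:,::-1].copy();cv2.imwrite("pics/r_s.png",im)
E
cat > sc.py <<'E'
from h import *
import sys
p=np.load("p.npy");n=sys.argv[1]
im=cv2.imread(f"pics/{n}.png")
b=cv2.resize(im[182:212,310:350],None,fx=15,fy=15,interpolation=cv2.INTER_CUBIC)
for d,c in((0,(255,255,0)),(4,(255,0,255)),(8,(0,255,0))):
    t=np.radians(d);q=((proj("scene",S2W(p,[wheel(t,.067,np.pi,.01),wheel(t,.101,np.pi,.01)]))-[310,182])*15+7).astype(int)
    cv2.line(b,q[0].tolist(),q[1].tolist(),c,1)
cv2.imwrite(f"pics/{n}3.png",b)
E
python3 sc.py r_s; python3 pol.py pics/r.png q_w r_w
```

```text
False [-0.4  0.4  0.3]
35 False 34.5 [-0.6  0.1  0.7]
27 False 34.85 [ 1.1 -0.3  0.4]
r_w 36.2167 [0.4887 0.088  0.2944] [0.1 0.1 0.2]
```

View pics/r_s3.png

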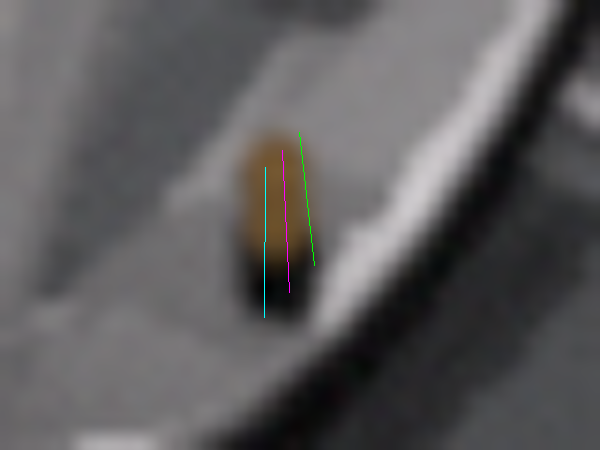

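View pics/r.png

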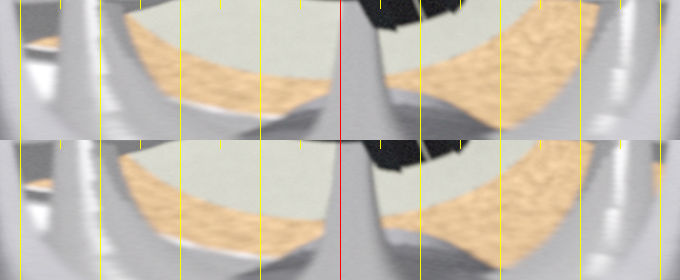

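```bash
python3 - <<'E'
from h import *
go(44,.058,back=.09,v=.1)
s=go(44,.058,v=.08,fs=6);o=env.get_obs();print(s,o["contact_force"].round(1))
if not s:
  for f in (32,24.6):
    s=go(f,.058,v=.04,fs=10)
    o=env.get_obs();print(f,s,round(o["t"],2),o["contact_force"].round(1))
  go(34,.058,v=.06)
  go(38,.055,back=.10)
snap("s_w",0)
im=env.read_camera("scene")[:,:,::-1].copy();cv2.imwrite("pics/s_s.png",im)
go(-38,.055,back=.10,v=.2);snap("t_w",0)
E
python3 sc.py s_s; python3 pol.py pics/s.png s_w t_w
```

```text
False [-0.  -0.4  0.2]
32 False 38.33 [0.1 0.7 0.2]
24.6 False 38.66 [-0.2 -0.5  0.6]
s_w 40.0667 [0.4887 0.0881 0.2944] [-0.  -0.6 -0.4]
t_w 40.8083 [0.4955 0.1539 0.2946] [-0.2 -0.1 -0.2]
```

View pics/s_s3.png

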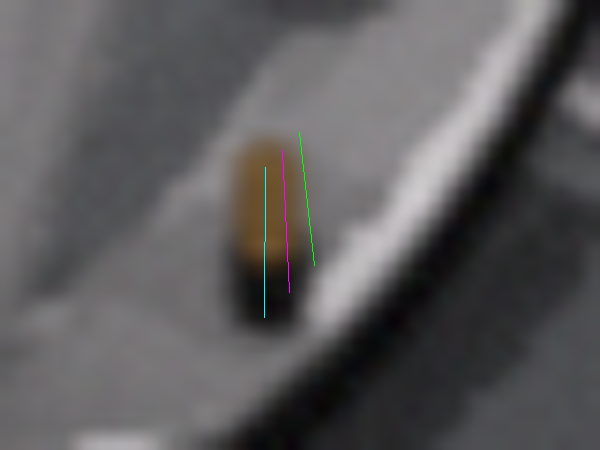

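View pics/s.png

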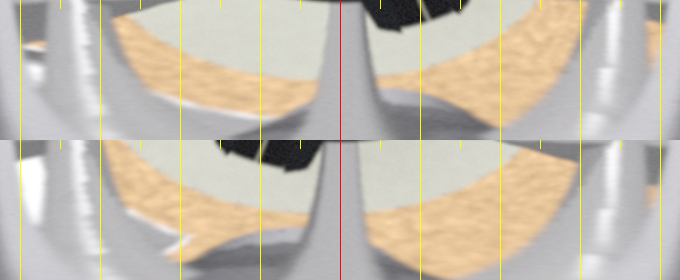

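View pics/t_w2.png

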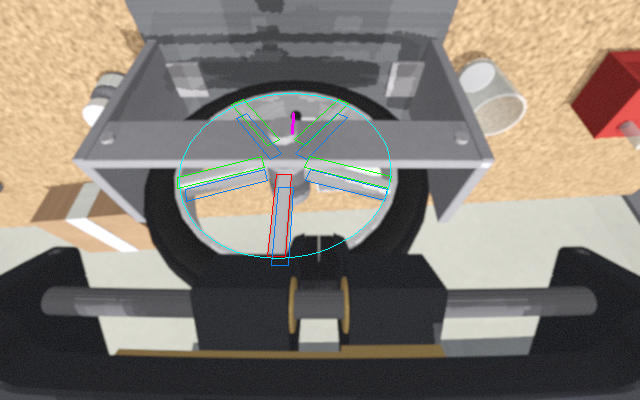

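```bash
python3 - <<'E'
from h import *
p=np.load("p.npy")
for P,t in (([-.12,0,.40],70),([-.12,0,.40],85),([-.12,.04,.36],60)):
    try:
        env.move_pose(S2W(p,P)[0],ori2(p,np.radians(t)));print("ok",P,t);break
    except env.IKError as e: print(e)
env.dwell(.3);print(env.get_obs()["t"],env.get_obs()["contact_force"])
im=env.read_camera("top")[:,:,::-1].copy();s=env.read_camera("scene")[:,:,::-1].copy()
cv2.imwrite("pics/u_s.png",s)
a=cv2.imread("pics/a_top.png");b0=cv2.imread("pics/a_scene.png")
cv2.imwrite("pics/u.png",np.hstack([cv2.resize(im[110:310,170:430],None,fx=1.5,fy=1.5),cv2.resize(cv2.absdiff(s,b0)[90:310,230:450],(390,300))]))
E
python3 sc.py u_s
```

```text
ok [-0.12, 0, 0.4] 70
42.1083 [-0.7867612   0.21388138  0.23865974]
```

View pics/u.png

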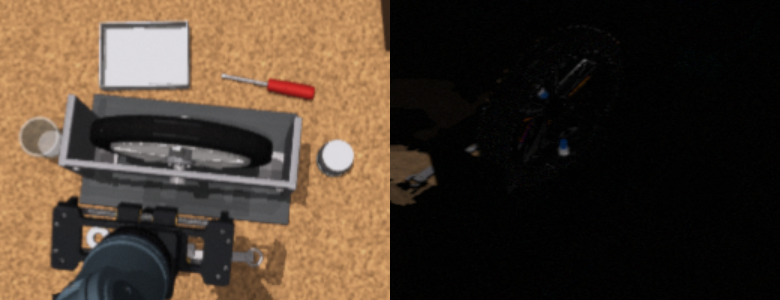

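View pics/u_s3.png

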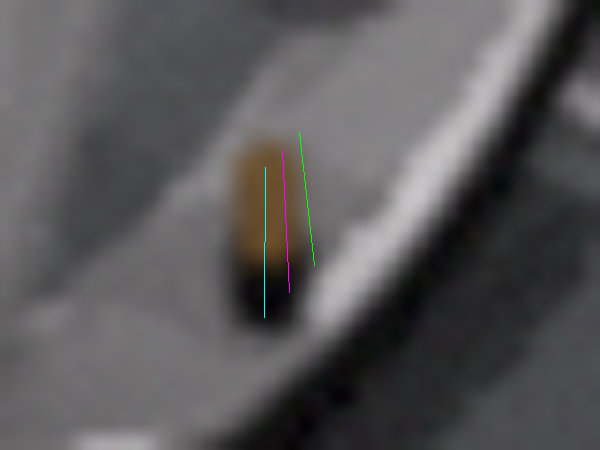

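The difference picture shows only the wheel's inner parts changed, plus the arm and its shadow at the left. The stand and the bystanders it shows have not moved. The stem lies on the 0° line.

```bash
python3 - <<'E'
from plant import env
env.job_done(); print(env.get_obs()["t"])
E
```

```text
the job is handed in; nothing more can be done
the job is handed in; nothing more can be done
```

The valve stem is at the bottom of the wheel and points straight up. The hand is clear, and I handed the job in at about 42 s, inside the 61 s limit.

**What I did:** With the fingers shut and tilted forward over the front bar, I turned the wheel clockwise about 147°. That took four part-turn pushes on three different spokes. The last push overshot by about 4°, so I brought it back with two small pushes on the other side of the same spoke.

**Stem angle:** The scene camera puts the stem within about 0.5° of straight up. The unwrapped wrist views read +0.3° to +1.6°, averaging about +1°, so the two cameras disagree by up to about 1°.

**Other things:** Before-and-after scene pictures show only the wheel and the arm with its shadow changed. The last top view agreed for the tray, screwdriver, beaker and jar. The hand was over the bearing, cap and wrench in that view, so I could not check those three there, but the arm was never brought down near them.

**What went wrong:** On the second insertion the fingertip touched the front of a spoke twice and the force stop (8 N) halted it both times. I moved the hand sideways and it then went in cleanly. No push after that tripped its force stop (10–15 N).

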